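Snap the end cap onto the wheel hub and keep it pressed

TASK

Pick up the narrower of the two black end caps and push it straight down, with a steady push and no hammering, onto the axle stub on top of the upright wheel hub until it clicks past the catch and sits fully home. Do not stop or let go at the click: finish with the gripper still on the cap, holding it pressed down onto the hub with about 10 N (5 to 30 N is fine). Leave the wide cap, pump, tire lever and jar where they are.

Things in the scene. Friction and masses are not known exactly. Their poses are not given: they have to be found in the camera images.
- end_cap: The narrower, taller end cap (to be fitted): black, loose, 35 g, standing mouth down on the counter. 33 mm tall; its top 10 mm is a solid round disc 34 mm across (the place to grip), below it a round skirt about 30 mm across. Origin: centre of its open underside; z up to the closed top. Its mouth is a lip 5 mm high with an 18 mm hole; above, a 25 mm wide cavity reaches 23 mm above the underside.
- wide_cap: A wide flat end cap for another hub (not to be used): black, loose, 50 mm across, 20 mm tall, mouth down. Origin: centre of its underside. The two caps may stand in either place.
- hub: Wheel hub standing upright in a square aluminium block 90 x 90 x 34 mm fixed to the counter. Black barrel with two round flanges 58 mm across (upper one 84 to 88 mm above the counter), then a steel bearing boss 38 mm across with its flat top at 100 mm, then the axle stub. Origin: on the hub's vertical axis at counter level.
- seat (a point): Centre of the flat, rigid top of the bearing boss, on the hub axis 100 mm above the counter; z up. The cap's underside rests here when it is home.
- stub_tip (a point): Centre of the tip of the steel axle stub, on the hub axis 21 mm above the seat; z up. The stub is 16 mm across for the 13 mm above the seat, then tapers to 9 mm across at this tip, which guides the cap on.
- catch (a point): Point on the hub axis 9 mm above the seat; z up. Here four spring-loaded balls stand out round the stub to 22 mm across. The cap's lip meets them with its underside 13 mm above the seat; about 8 N drives them in, then the force drops as the lip passes, and below 4 mm the balls spring out over the lip (the click), pulling it down with up to 7 N; then it goes home onto the seat.
- mini_pump: Blue aluminium mini pump lying on the counter, 210 mm long, 22 mm thick; loose. Origin: centre of its underside, x along it.
- tire_lever: White plastic tire lever lying flat, 114 mm long, 18 mm wide, 8 mm thick; loose. Origin: near its middle, x along it.
- jar: Closed glass jar with a steel cap, 68 mm across, 85 mm tall; loose. Origin: centre of its underside.
Mind the look-alikes: they are no part of the job. What is shaped like the end_cap but pink is not meant.

How it is judged (in metres and radians):
On the way, in this order (a step that is already met when the one before it is completed fails the run):
1. the narrow cap is gripped and lifted clear of the counter (height (world z) of end_cap above 0.05 m and contact force between the fingers and end_cap above 1 N), for 0.2 s.
2. the cap has clicked past the catch and sits home on the hub (z of end_cap in the frame of seat between -0.003 and 0.002 m and horizontal distance between end_cap and seat below 0.003 m and angle between end_cap's own z axis and vertical below 0.1 rad), for 0.1 s.
At the end, for the whole second after the job is handed in: The narrow cap is snapped home on the hub (underside within 2 mm of the boss, centred within 3 mm, within 0.1 rad of upright) and the gripper is still on it and presses it onto the hub with 5 to 30 N; wide cap, pump, lever and jar within 30 mm of where they were (all of step 2 and contact force between end_cap and hub between 5 and 30 N and contact force between the fingers and end_cap above 3 N and distance of each of wide_cap, mini_pump, tire_lever, jar from where it was at the start of the episode below 0.03 m); the arm keeps its last pose, push and grip.
It fails at once if the hub is hammered: more than 60 N between cap and hub (contact force between end_cap and hub above 60 N).
It fails at once if the wide cap is knocked away (over 30 mm) or tipped (distance of wide_cap from where it was at the start of the episode above 0.03 m or angle between wide_cap's own z axis and vertical above 0.5 rad).
It fails at once if the mini pump is knocked away (over 30 mm) or tipped (distance of mini_pump from where it was at the start of the episode above 0.03 m or angle between mini_pump's own z axis and vertical above 0.5 rad).
It fails at once if the tire lever is knocked away (over 30 mm) or tipped (distance of tire_lever from where it was at the start of the episode above 0.03 m or angle between tire_lever's own z axis and vertical above 0.5 rad).
It fails at once if the jar is knocked away (over 30 mm) or tipped (distance of jar from where it was at the start of the episode above 0.03 m or angle between jar's own z axis and vertical above 0.5 rad).
It also fails if it takes over 54 s, if anything falls off the work surface, if the arm or the gripper's body presses on something with over 40 N, if the wrist force passes 120 N, or if a joint passes its speed limit or range.

ROBOT

A 6-joint arm with a two-finger parallel gripper is mounted at the origin on the work surface. World frame = base frame: x ahead of the robot, y to its left, z up, the work surface at z = 0. Lengths are in mm, angles in rad, forces in N, time in s.
With the tool pointing down it reaches from about 425 to 950 mm from the base axis. Payload 14.7 kg.
Tool frame: the origin (TCP) lies at the very end of the fingers, on their centre line; the grasp point (between the pads) lies 19 mm behind it; z points along the fingers, y is the line along which they close (so a half turn about z gives the same grasp; the last joint's range is limited). The gripper opens to 85 mm and grips with 20 to 120 N. Pads are 22 mm wide; open, the fingers measure 114 mm over their backs; the gripper's body (76 mm by 85 mm) begins 54 mm behind the grasp point. The pads swing forward as they close: fully open they stand 13 mm farther back than shut.
Start: joints at [1.163, 0.48, 1.596, -0, 1.065, -0.047], TCP at [229.441, 608.152, 231.297] pointing down, gripper open.
Joint ranges: [-2.75, 2.75], [-0.82, 2.05], [0.23, 2.67], [-1.56, 4.7], [0.09, 2.69], [-2.92, 2.92]. Speed limits (rad/s): [1.89, 1.89, 2.39, 3.01, 3.01, 3.01].

INTERFACE

Orientations are given as a unit quaternion [w, x, y, z].
In Python, from cell import ctrl gives the robot as it stands. The module is installed in compiled form; this text tells all that it offers.
- The arm moves only by the tool arm_command, never from a script. Its argument "deltas" is a list of rows, each a list of 5 numbers: the shift along the world's x, y, z in cm, then the turn about the world's z in rad, then the opening in per cent of the stroke, from 0 (shut) to 100 (fully open). A call has 1 to 10 rows; each row shifts and turns the commanded pose from where the row before left it; what a row does not reach is not made up. A row lasts 1/8 s, in which the tool goes at most 62.5 mm and 10.7 degrees, less where a joint would pass 70% of its speed; a pose out of reach is approached as far as the arm can. A call is refused whole if a number of a shift passes 6.25 or a number of a turn 0.188, either way. A call with a gripper value outside its range is refused whole. The fingers move at their own pace and stop on an object; "force" is the grip in N (left out, the last holds). Time passes only in rows, so rows that do not move let the fingers close. It gives the time, the measured TCP pose, the force, the opening and the grip force at its end, in the units of the state.
- ctrl.get_obs(): the state, without advancing time (a new reading comes with each control period).
- ctrl.read_camera(name): name is "scene" or "top"; returns a dict with "img" (384x512x3 uint8, blue, green, red), "fx", "fy", "cx", "cy" (pixels), "camera_from_world" (4x4, takes a point from world to camera coordinates). Camera axes: x right, y down, z forward; pixel columns grow to the right and rows downward; lengths in mm; the calibration is good to about 2 mm. A picture is of the moment at which its call begins. There is no depth.
- ctrl.job_done(): hands the job in; it is judged then, once.
The state is a dict: "time": time; "qpos": joint angles; "joint_vel": joint speeds; "effort": joint torques, N m; "tcp_pos": TCP position; "ee_rot": TCP orientation; "ft_force": force on the tool from outside, world axes, zero at the start; "moment": the same for the moment, N m; "finger_gap": opening from 0.0 (shut) to 1.0 (fully open); "gripper_force": force on a finger pad.
Only numpy, scipy, OpenCV 4.12 (cv2) and the standard library are available. Lean on these libraries where they do the work, as an engineer would, in place of code of your own. Each camera call takes 0.05 s, during which the arm holds its last target. There are 200 camera calls.

## Working session

There is one attempt and no reset: what is moved stays moved. The work goes in short steps, Python scripts to look and compute and a tool call to move; the robot and the scene stay as the last step left them, time stands still between calls to the robot, and variables do not carry over. Pictures are saved under pics/ and viewed, at most 10 in all, crops included, and the job is handed in when it is done.

Besides the shell and the picture viewer there is one more tool, called in YAML: its name, and indented under it one key for each argument. arm_command: Moves the arm, as the interface text tells. Its arguments: {"type":"object","properties":{"deltas":{"type":"array"},"force":{"type":"number"}},"required":["deltas"]}

```bash
mkdir -p pics
cat > h.py <<'E'
import numpy as np, cv2
from cell import ctrl
def shot(n):
    c=ctrl.read_camera(n); np.savez(''+n+'.npz',**c); return c
def load(n): return dict(np.load(''+n+'.npz'))
def pix2w(c,u,v,z):
    T=c["camera_from_world"];R=T[:3,:3];t=T[:3,3]
    d=R.T@np.array([(u-c["cx"])/c["fx"],(v-c["cy"])/c["fy"],1]);o=-R.T@t
    return o+d*(z-o[2])/d[2]
def w2pix(c,p):
    q=c["camera_from_world"]@np.append(p,1);return np.array([c["fx"]*q[0]/q[2]+c["cx"],c["fy"]*q[1]/q[2]+c["cy"]])
E
python3 - <<'E'
from h import *
for n in("top","scene"):
    c=shot(n);cv2.imwrite(f'pics/{n}1.png',c["img"]);T=c["camera_from_world"];print(n,c["fx"],-T[:3,:3].T@T[:3,3],T[2,:3])
o=ctrl.get_obs();print(o)
E
```

```text
top 373.50695708728955 [ 505.74742077   36.43302282 1005.34083497] [ 0.11687195 -0.01712432 -0.99299935]
scene 424.79911480896357 [1395.85490167 -336.81574352  898.04408156] [-0.68838182  0.29239203 -0.66380522]
{'time': 0.1, 'qpos': array([ 1.16343690e+00,  4.80759039e-01,  1.59680137e+00, -2.40074072e-05,
        1.06511550e+00, -4.66143096e-02]), 'joint_vel': array([ 0.00038533, -0.0018771 , -0.00034849,  0.00078336,  0.00019516,
       -0.00086464]), 'effort': array([ 1.79007428e-03, -9.52244568e+01, -4.31053269e+01, -1.08811141e-04,
        4.99181449e-03, -3.01650016e-05]), 'tcp_pos': array([229.28148274, 607.82430863, 230.74665553]), 'ee_rot': array([-1.11661070e-04,  1.79390349e-01,  9.83777825e-01, -5.30099685e-04]), 'ft_force': array([ 0.58458123, -0.10406258, -0.14094667]), 'moment': array([-0.0181438 , -0.02389657,  0.0024651 ]), 'gripper_force': 0.0, 'finger_gap': 1.0027545974768672}
```

View pics/top1.png

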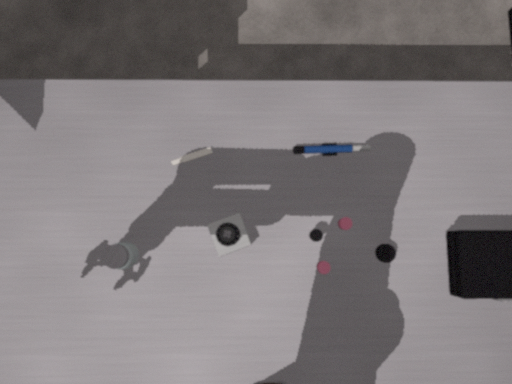

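View pics/scene1.png

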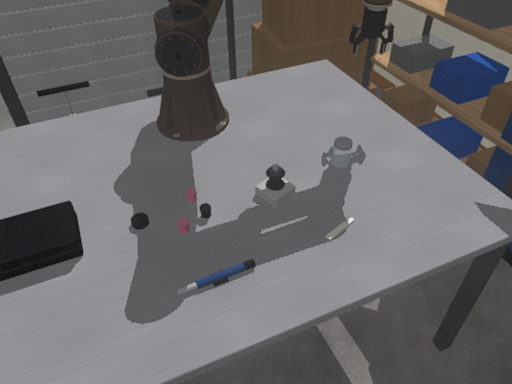

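The top view has the two black discs at (316,235), which is small, and (386,253), which is large. Pink look-alikes are at (345,224) and (323,267), and the hub is at (228,234). The scene view shows the same layout, with the narrow cap at (205,211) and the wide cap at (140,221). By the description I choose the disc at (316,235), and I'll check it in a close crop.

Run:
```python
from h import *
t=load("top");s=load("scene")
def crop(c,u,v,w,h,k): return cv2.convertScaleAbs(cv2.resize(c["img"][v:v+h,u:u+w],None,fx=k,fy=k,interpolation=cv2.INTER_CUBIC),alpha=1.6,beta=25)
a=crop(t,292,205,50,75,8);b=crop(s,180,180,50,75,8)
cv2.imwrite('pics/capcrop.png',np.hstack([a,b]))
a=crop(t,200,205,50,60,8);b=crop(s,250,155,50,60,8)
cv2.imwrite('pics/hubcrop.png',np.hstack([a,b]))
for u,v,z in((316,235,33),(386,253,20),(345,224,33),(323,267,33),(228,234,121),(125,255,85),(330,149,20)):print(u,v,pix2w(t,u,v,z).round(1))
```

```text
316 235 [ 513.6 -122.8   33. ]
386 253 [ 466.2 -308.1   20. ]
345 224 [ 541.9 -199.2   33. ]
323 267 [ 431.8 -139.2   33. ]
228 234 [515.9  99.  121. ]
125 255 [466.5 350.2  85. ]
330 149 [ 744.7 -167.6   20. ]
```

View pics/capcrop.png

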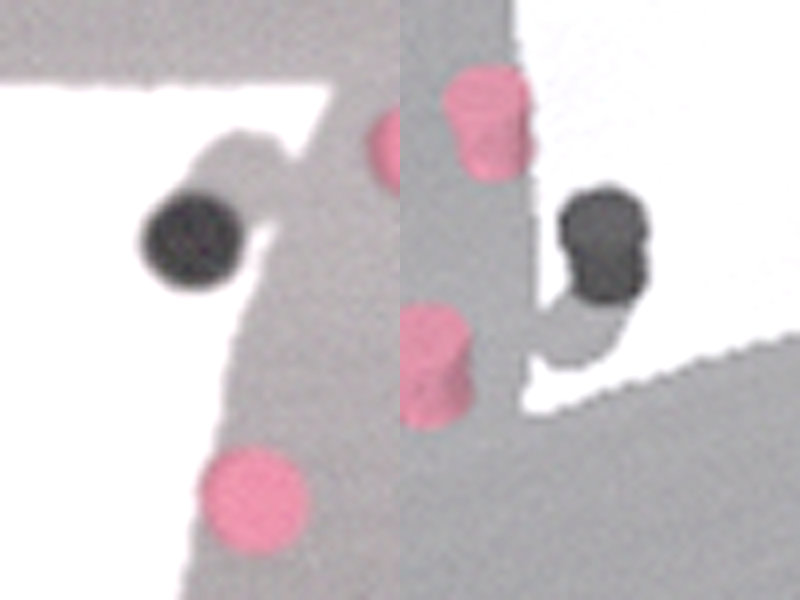

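View pics/hubcrop.png

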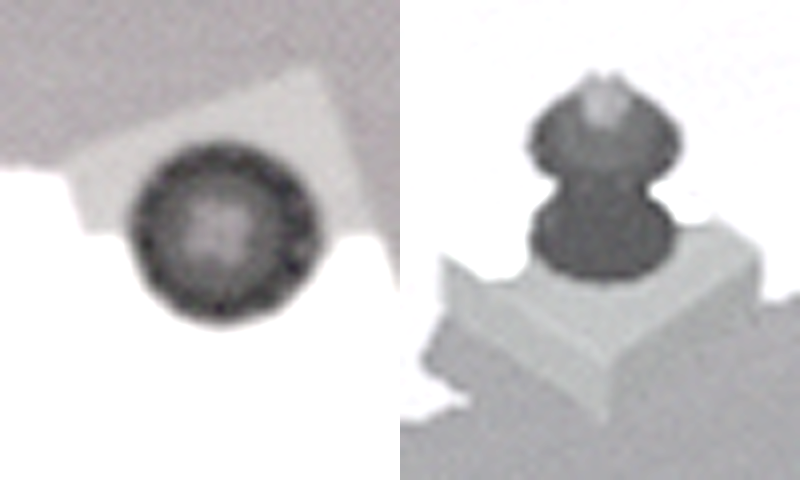

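The crops confirm the choice. At (316,235) the cap is black, narrow and tall with its head wider than its skirt, and the neighbours of that shape are pink. In the top crop, the hub flange is centred at crop (228,232) and the stub tip at (215,228).

Run:
```python
from h import *
t=load("top");s=load("scene")
f=lambda x,y,u,v:((x+.5)/8-.5+u,(y+.5)/8-.5+v)
for n,c,p,z in(("cap top",t,f(192,240,292,205),33),("cap scene",s,f(604-400,226,180,180),33),
 ("flange top",t,f(227.5,232,200,205),88),("tip top",t,f(215,228,200,205),121),
 ("flange sc",s,f(605-400,132,250,155),88),("tip sc",s,f(605-400,76,250,155),121)):
  print(n,np.round(p,1),pix2w(c,*p,z).round(1))
for p in((514,-123,0),(514,-123,33)):print(w2pix(s,p),w2pix(t,p))
```

```text
cap top [315.6 234.6] [ 514.7 -121.7   33. ]
cap scene [205.1 207.8] [ 517.3 -123.5   33. ]
flange top [228.  233.6] [517.3 101.4  88. ]
tip top [226.4 233.1] [518.1 102.7 121. ]
flange sc [275.2 171.1] [511.3 105.9  88. ]
tip sc [275.2 164.1] [518.1 102.  121. ]
[205.90906148 214.99626907] [314.06648626 234.95562696]
[204.86559524 207.04456216] [316.07595236 234.84431101]
```

arm_command:
  deltas:
    - [2,-3,0,0,100]
    - [4,-4,0,0,100]
    - [4,-4,0,0,100]
    - [4,-4,0,0,100]
    - [4,-4,0,0,100]
    - [4,-4,0,0,100]
    - [3,-5,0,0,100]
    - [2,-5,0,0,100]
    - [1,-5,0,0,100]
    - [0,-5,0,0,100]
  force: 60

```text
time: 1.35
tcp_pos: [509.8, 176.4, 231.0]
ee_rot: [-0.0, 0.18, 0.984, -0.0]
ft_force: [-0.1, -0.0, 0.1]
finger_gap: 0.997
gripper_force: 0.0
```

arm_command:
  deltas:
    - [0.6,-5,0,0,90]
    - [0,-5,0,0,90]
    - [0,-5,0,0,90]
    - [0,-5,0,0,90]
    - [0,-5,0,0,90]
    - [0,-3,0,0,90]
    - [0,-2,0,0,90]
    - [0,0,0,0,90]

```text
time: 2.35
tcp_pos: [515.4, -122.6, 231.1]
ee_rot: [-0.0, 0.18, 0.984, 0.0]
ft_force: [0.3, 0.7, -0.7]
finger_gap: 0.9
gripper_force: 0.0
```

arm_command:
  deltas:
    - [0,0,-4,0,70]
    - [0,0,-4,0,70]
    - [0,0,-4,0,70]
    - [0,0,-4,0,70]
    - [0,0,-2.5,0,70]
    - [0,0,-2,0,70]
    - [0,0,-1,0,70]
    - [0,0,-0.5,0,70]
    - [0,0,-0.4,0,70]
    - [0,0,0,0,70]

```text
time: 3.6
tcp_pos: [515.7, -121.9, 7.5]
ee_rot: [0.0, 0.179, 0.984, -0.0]
ft_force: [-0.1, 0.3, 0.6]
finger_gap: 0.697
gripper_force: 0.0
```

Run:
```python
from h import *
t=shot("top");s=shot("scene")
def crop(c,u,v,w,h,k): return cv2.convertScaleAbs(cv2.resize(c["img"][v:v+h,u:u+w],None,fx=k,fy=k,interpolation=cv2.INTER_CUBIC),alpha=1.6,beta=25)
cv2.imwrite('pics/pre.png',np.hstack([crop(t,265,185,100,100,4),crop(s,155,140,100,100,4)]))
```

```text
(no output)
```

View pics/pre.png

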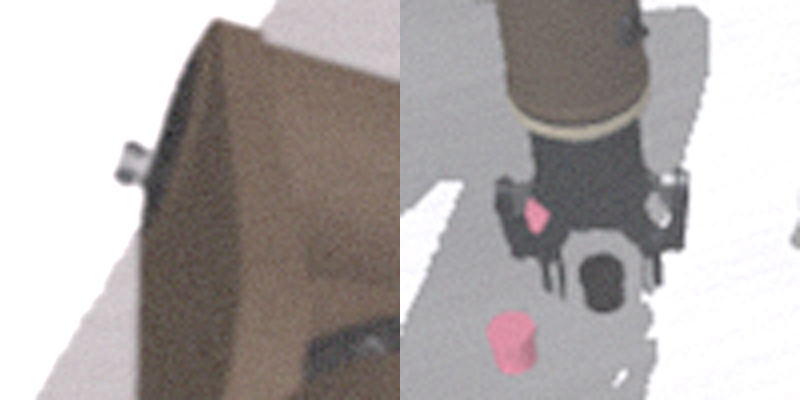

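The cap stands between the open fingers, at crop (603,280) in the scene view. I'll close on it.

arm_command:
  deltas:
    - [0,0,0,0,50]
    - [0,0,0,0,35]
    - [0,0,0,0,25]
    - [0,0,0,0,20]
    - [0,0,0,0,20]
    - [0,0,0,0,20]
  force: 60

```text
time: 4.45
tcp_pos: [515.7, -121.9, 7.8]
ee_rot: [0.0, 0.179, 0.984, -0.0]
ft_force: [-1.0, -0.1, 10.1]
finger_gap: 0.368
gripper_force: 58.5
```

arm_command:
  deltas:
    - [0,0,1,0,20]
    - [0,0,3,0,20]
    - [0,0,4,0,20]
    - [0,0,4,0,20]
    - [0,0,3,0,20]
    - [0,0,1,0,20]
    - [0,0,0,0,20]
    - [0,0,0,0,20]

```text
time: 5.45
tcp_pos: [514.8, -121.7, 166.3]
ee_rot: [-0.001, 0.179, 0.984, 0.0]
ft_force: [-0.1, -0.2, 0.4]
finger_gap: 0.37
gripper_force: 59.4
```

arm_command:
  deltas:
    - [0,2,0,0,20]
    - [0,4,0,0,20]
    - [0,4,0,0,20]
    - [0,4,0,0,20]
    - [0.3,4,0,0,20]
    - [0,3,0,0,20]
    - [0,1.4,0,0,20]
    - [0,0,0,0,20]
    - [0,0,0,0,20]

```text
time: 6.58
tcp_pos: [518.2, 101.5, 167.1]
ee_rot: [-0.0, 0.18, 0.984, -0.0]
ft_force: [0.1, 0.4, -1.0]
finger_gap: 0.37
gripper_force: 59.5
```

Run:
```python
from h import *
t=shot("top");s=shot("scene")
def crop(c,u,v,w,h,k): return cv2.convertScaleAbs(cv2.resize(c["img"][v:v+h,u:u+w],None,fx=k,fy=k,interpolation=cv2.INTER_CUBIC),alpha=2.2,beta=30)
cv2.imwrite('pics/above.png',crop(s,235,115,80,100,6))
p=ctrl.get_obs()['tcp_pos'];print(p)
for d in(-8,15,25):print(d,w2pix(s,p+[0,0,d]))
```

```text
[518.39821049 101.28140839 167.22558145]
-8 [275.19946876 153.76050408]
15 [275.3264705  147.27642455]
25 [275.38269609 144.40582444]
```

View pics/above.png

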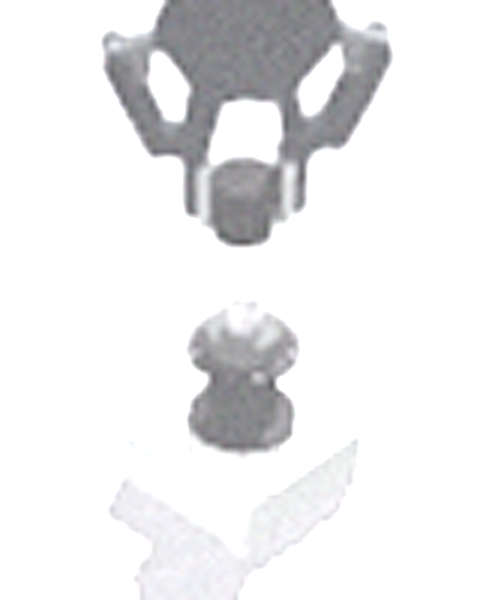

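The cap is upright in the fingers, at crop (244,205), and lines up with the stub tip at (244,312). Its depth agrees with the two-camera estimate to about 1 mm, so I'll lower it.

arm_command:
  deltas:
    - [0,0.1,-0.5,0,20]
    - [0,0,-1,0,20]
    - [0,0,-1,0,20]
    - [0,0,-0.7,0,20]
    - [0,0,-0.3,0,20]
    - [0,0,0,0,20]

```text
time: 7.42
tcp_pos: [518.4, 103.2, 132.1]
ee_rot: [-0.0, 0.179, 0.984, -0.0]
ft_force: [0.1, -0.3, -0.1]
finger_gap: 0.373
gripper_force: 59.5
```

arm_command:
  deltas:
    - [0,0,-0.1,0,20]
    - [0,0,-0.1,0,20]
    - [0,0,-0.1,0,20]
    - [0,0,-0.1,0,20]
    - [0,0,0,0,20]

```text
time: 8.05
tcp_pos: [518.4, 103.1, 128.2]
ee_rot: [-0.0, 0.179, 0.984, -0.0]
ft_force: [0.4, 0.6, 0.2]
finger_gap: 0.371
gripper_force: 59.5
```

arm_command:
  deltas:
    - [0,0,-0.1,0,20]
    - [0,0,-0.1,0,20]
    - [0,0,-0.1,0,20]
    - [0,0,0,0,20]

```text
time: 8.55
tcp_pos: [518.4, 103.1, 125.2]
ee_rot: [-0.0, 0.179, 0.984, -0.0]
ft_force: [-0.4, 0.5, -0.5]
finger_gap: 0.376
gripper_force: 59.5
```

arm_command:
  deltas:
    - [0,0,-0.1,0,20]
    - [0,0,-0.1,0,20]
    - [0,0,0,0,20]

```text
time: 8.93
tcp_pos: [518.4, 103.1, 123.2]
ee_rot: [-0.0, 0.179, 0.984, -0.0]
ft_force: [-0.7, 0.7, -0.4]
finger_gap: 0.375
gripper_force: 59.5
```

arm_command:
  deltas:
    - [0,0,-0.1,0,20]
    - [0,0,-0.1,0,20]
    - [0,0,0,0,20]

```text
time: 9.3
tcp_pos: [518.4, 103.1, 121.2]
ee_rot: [-0.0, 0.179, 0.984, -0.0]
ft_force: [0.3, -0.2, -0.5]
finger_gap: 0.37
gripper_force: 59.5
```

arm_command:
  deltas:
    - [0,0,-0.1,0,20]
    - [0,0,-0.1,0,20]
    - [0,0,0,0,20]

```text
time: 9.68
tcp_pos: [518.6, 103.2, 119.5]
ee_rot: [0.0, 0.179, 0.984, 0.0]
ft_force: [-1.1, 0.0, 3.9]
finger_gap: 0.371
gripper_force: 59.9
```

arm_command:
  deltas:
    - [0,0,-0.1,0,20]
    - [0,0,-0.1,0,20]
    - [0,0,0,0,20]

```text
time: 10.05
tcp_pos: [518.4, 103.2, 117.3]
ee_rot: [0.0, 0.179, 0.984, 0.0]
ft_force: [-0.4, 0.6, 1.6]
finger_gap: 0.372
gripper_force: 59.6
```

arm_command:
  deltas:
    - [0,0,-0.1,0,20]
    - [0,0,-0.1,0,20]
    - [0,0,0,0,20]

```text
time: 10.42
tcp_pos: [518.3, 103.2, 115.0]
ee_rot: [-0.0, 0.179, 0.984, -0.0]
ft_force: [-0.6, 0.0, -1.5]
finger_gap: 0.372
gripper_force: 59.5
```

arm_command:
  deltas:
    - [0,0,-0.1,0,20]
    - [0,0,-0.1,0,20]
    - [0,0,0,0,20]

```text
time: 10.8
tcp_pos: [518.3, 103.2, 113.1]
ee_rot: [-0.0, 0.179, 0.984, -0.0]
ft_force: [-0.1, 0.8, -1.7]
finger_gap: 0.373
gripper_force: 59.5
```

arm_command:
  deltas:
    - [0,0,-0.1,0,20]
    - [0,0,-0.1,0,20]
    - [0,0,0,0,20]

```text
time: 11.18
tcp_pos: [518.2, 103.1, 111.0]
ee_rot: [-0.0, 0.179, 0.984, -0.0]
ft_force: [0.1, 1.0, -6.5]
finger_gap: 0.37
gripper_force: 59.8
```

arm_command:
  deltas:
    - [0,0,-0.1,0,20]
    - [0,0,0,0,20]

```text
time: 11.42
tcp_pos: [518.2, 103.2, 110.0]
ee_rot: [-0.0, 0.179, 0.984, -0.0]
ft_force: [0.1, 1.7, -8.7]
finger_gap: 0.372
gripper_force: 60.0
```

arm_command:
  deltas:
    - [0,0,-0.1,0,20]
    - [0,0,0,0,20]

```text
time: 11.68
tcp_pos: [518.3, 103.2, 109.2]
ee_rot: [-0.0, 0.179, 0.984, -0.0]
ft_force: [-0.9, 1.1, -6.0]
finger_gap: 0.373
gripper_force: 60.1
```

arm_command:
  deltas:
    - [0,0,-0.1,0,20]
    - [0,0,0,0,20]

```text
time: 11.92
tcp_pos: [518.8, 103.2, 108.5]
ee_rot: [0.0, 0.179, 0.984, 0.0]
ft_force: [-0.9, 0.6, -1.0]
finger_gap: 0.371
gripper_force: 60.2
```

arm_command:
  deltas:
    - [0,0,-0.05,0,20]
    - [0,0,0,0,20]

```text
time: 12.18
tcp_pos: [518.7, 103.2, 107.9]
ee_rot: [0.0, 0.179, 0.984, 0.0]
ft_force: [0.5, -0.5, -0.2]
finger_gap: 0.376
gripper_force: 60.3
```

arm_command:
  deltas:
    - [0,0,-0.05,0,20]
    - [0,0,0,0,20]

```text
time: 12.42
tcp_pos: [518.8, 103.2, 107.8]
ee_rot: [0.0, 0.179, 0.984, 0.0]
ft_force: [-1.0, 0.5, 9.7]
finger_gap: 0.371
gripper_force: 61.4
```

arm_command:
  deltas:
    - [0,0,-0.02,0,20]
    - [0,0,0,0,20]
    - [0,0,0,0,20]
    - [0,0,0,0,20]

```text
time: 12.92
tcp_pos: [518.8, 103.2, 107.8]
ee_rot: [0.0, 0.179, 0.984, 0.0]
ft_force: [-4.0, -1.1, 13.6]
finger_gap: 0.375
gripper_force: 61.5
```

Run:
```python
from h import *
s=shot("scene")
for i in range(4):
    ctrl.read_camera("top");o=ctrl.get_obs();print(o['time'],o['tcp_pos'].round(2),o['ft_force'].round(1))
cv2.imwrite('pics/home.png',cv2.convertScaleAbs(cv2.resize(s["img"][115:215,235:315],None,fx=6,fy=6,interpolation=cv2.INTER_CUBIC),alpha=2.2,beta=30))
```

```text
13.025 [518.79 103.18 107.81] [-3.6 -0.2 13.3]
13.075 [518.78 103.19 107.78] [-3.8 -0.3 14. ]
13.125 [518.8  103.18 107.8 ] [-2.8 -1.6 13.1]
13.175 [518.79 103.18 107.8 ] [-3.5 -0.4 12.8]
```

View pics/home.png

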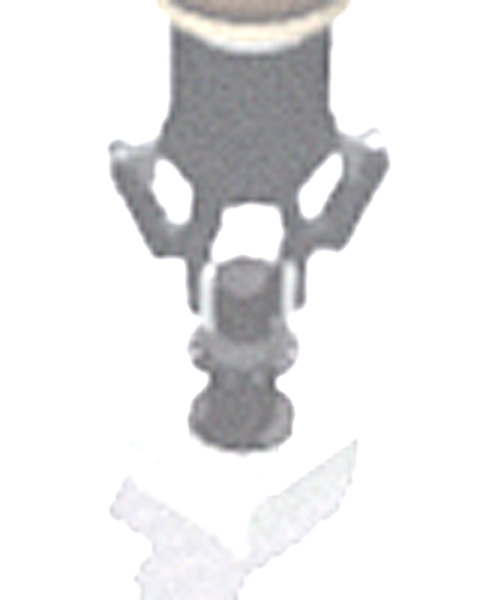

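The cap sits on the boss at crop (245,300), upright and gripped. The push holds steady at about 13 N, and TCP z of 107.8 mm equals the 7.8 mm grip offset plus the 100 mm seat height.

```bash
python3 -c "
from cell import ctrl
print(ctrl.job_done())"
```

```text
the job is handed in; nothing more can be done
None
```

I pushed the narrow black cap onto the hub past the click until it sat home, and handed the job in with the gripper still holding it down at about 13 N; no verdict was returned.

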